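# Unlatch a stock crate's gate and hold it wide open

## Robot

A 7-joint arm with a two-finger parallel gripper is mounted at the origin on the work surface. World frame = base frame: x ahead of the robot, y to its left, z up, the work surface at z = 0. Lengths are in m, angles in rad, forces in N, time in s.
With the tool pointing down it reaches from about 0.425 to 0.925 m from the base axis. Payload 6.8 kg.
Tool frame: the origin (TCP) lies at the very end of the fingers, on their centre line; the grasp point (between the pads) lies 19 mm behind it; z points along the fingers, x is the direction in which the jaws open and shut, and the axes are right-handed (so a half turn about z gives the same grasp; the last joint's range is limited). The gripper opens to 85 mm and grips with 20 to 120 N. Pads are 22 mm wide; open, the fingers measure 114 mm over their backs; the gripper's body (76 mm by 85 mm) begins 54 mm behind the grasp point. The pads swing forward as they close: fully open they stand 13 mm farther back than shut.
Start: joints at [-1.353, 0.477, 0.022, 1.555, -0.011, 1.109, -0.083], TCP at [0.216, 0.64, 0.231] pointing down, gripper open.
Joint ranges: [-2.96, 2.96], [-0.34, 2.1], [-1.41, 1.46], [0.24, 2.44], [-1.37, 4.51], [0.17, 1.92], [-2.96, 2.96]. Speed limits (rad/s): [2.39, 2.39, 3.14, 3.14, 3.14, 3.14, 3.14].

## Interface

Orientations are given as a 3x3 rotation matrix whose columns are the frame's x, y, z axes.
In Python, from bench import sensors, vision, job gives the robot as it stands.
- The arm moves only by the tool step_arm, never from a script. Its argument "series" is text: rows parted by semicolons, each of 6 numbers parted by spaces: the shift along the tool's x, y, z in cm, then the turn, a rotation vector about the tool's x, y, z in rad. A call has 1 to 20 rows; each row shifts and turns the commanded pose from where the row before left it, along the tool's axes as they then stand; what a row does not reach is not made up. A row lasts 1/8 s, in which the tool goes at most 62.5 mm and 10.7 degrees, less where a joint would pass 70% of its speed; a pose out of reach is approached as far as the arm can. A call with a gripper value outside its range is refused whole. "claw" is the closure in counts, from 0 (fully open) to 255 (shut), set as the call begins (left out, the last holds). The fingers move at their own pace and stop on an object; "force" is the grip in N (left out, the last holds). Time passes only in rows, so rows that do not move let the fingers close. It gives the time, the measured TCP pose, the force and the opening at its end, in the units of the state.
- sensors.state(): the state, without advancing time (a new reading comes with each control period).
- vision.capture(name): name is "scene" or "side" or "wrist"; returns (picture, depth): 384x512x3 uint8, red, green, blue; 384x512 float32, m along the optical axis (not along the pixel's ray), 0 where there is no reading.
- vision.calibration(name): a dict with "fx", "fy", "cx", "cy" (pixels), "k1" (the pictures are not rectified: a ray, as slopes to the right and down, at radius r is drawn at 1 + k1 r^2 times it, then the intrinsics apply), "eye" and "rotation" of the camera in the world. Camera axes: x right, y up, looking along -z (the intrinsics and any distortion apply to the point x, -y, -z); pixel columns grow to the right and rows downward; lengths in m; the calibration is good to about 2 mm. A picture is of the moment at which its call begins: read the wrist's pose just before it. calibration takes no time and is no camera call; for the wrist camera it gives the pose at the moment of the call.
- job.finish_job(): hands the job in, once; it reports no verdict.
The state is a dict: "t": time; "joint_positions": joint angles; "dq": joint speeds; "joint_efforts": joint torques, N m; "tool_pos": TCP position; "tool_rot": TCP orientation; "ft_force": force on the tool from outside, world axes, zero at the start; "moment": the same for the moment, N m; "width": opening from 0.0 (shut) to 1.0 (fully open).
Only numpy, scipy, OpenCV 4.12 (cv2) and the standard library are available. Lean on these libraries where they do the work, as an engineer would, in place of code of your own. Each camera call takes 0.05 s, during which the arm holds its last target.

## Task

I need to reach the pipe fittings in the yellow stock crate: release its grey gate by squeezing the two ears of the red catch together all the way, then those of the blue catch. Take the gate's black handle post, swing the gate out past its stiff detent until it is wide open (at least 70 degrees), and finish while still holding the post so that the return spring cannot pull the gate back; do not force the gate while a catch is locked, and leave the fittings and everything else on the bench where they are.

Things in the scene. Friction and masses are not known exactly. Their poses are not given: they have to be found in the camera images.
- crate: Yellow slatted stock crate fixed to the bench, 270 mm wide (its y), about 200 mm deep, 140 mm high, open on top. Origin on the bench, in the middle of the gate line (the shut gate's mid-plane). Its y axis runs along the shut gate towards the hinge (the left end seen from the robot), its -x axis points out of the gate's front. It is turned a little about z.
- gate (a joint): Swing of the grey barred gate (rad): 0 shut, grows as its free (right) end swings out towards the robot, clockwise from above; stop at 1.6. 225 mm from hinge to free end, 10 mm thick, top bar 130 mm above the bench. A spring pulls it shut: 0.25 N m when shut, 0.6 at 1.4 rad. A detent resists from 0.4 to 0.75 rad (up to 8 N at the post, spring included), passed by 1.1. Wide open: 1.22 or more.
- gate_hinge (a point): Point on the gate's upright hinge line, 160 mm above the bench; it does not move as the gate swings. The line runs up the left front corner of the crate, seen from the robot.
- gate_handle: Black upright round post, 16 mm thick, the gate's handle, free to turn on its axis. Origin on its axis, 160 mm above the bench; stands free from 33 mm below (grey arm to the gate) to 35 mm above. 45 mm in front of the gate's mid-plane, 190 mm from the hinge line along the gate; swings with it. Gate shut: take it from above, fingers to either side along the gate.
- red_grip (a point): Squeeze point of the red catch, on the crate's top rail, 180 mm above the bench; axes as the crate's. Ears reach 20 mm above and below it, 24 mm deep (x), 10 mm thick. Outer faces: fixed ear y = -20 mm; sliding ear y = +34 locked, +20 home (width 54 to 40). Metal beneath: 26 mm below it, plate on sliding ear 19 mm below. The catches are 115 mm apart; left and right vary.
- red_tab (a joint): Slide of the red sliding ear (m): 0 locked, 0.014 squeezed home towards the fixed ear. About 4 N moves it and it stays where it is left. Its steel blade blocks the gate until about 0.006; released means over 0.010.
- red_heel: The fixed red ear (it gives at most 1 mm) of the red catch, the other side of the squeeze, 10 mm thick. Origin at its mid-thickness, 180 mm above the bench, 15 mm from red_grip towards -y.
- blue_grip (a point): Squeeze point of the blue catch, on the crate's top rail, 180 mm above the bench; axes as the crate's. Ears reach 20 mm above and below it, 24 mm deep (x), 10 mm thick. Outer faces: fixed ear y = -20 mm; sliding ear y = +34 locked, +20 home (width 54 to 40). Metal beneath: 26 mm below it, plate on sliding ear 19 mm below. The catches are 115 mm apart; left and right vary.
- blue_tab (a joint): Slide of the blue sliding ear (m): 0 locked, 0.014 squeezed home towards the fixed ear. About 4 N moves it and it stays where it is left. Its steel blade blocks the gate until about 0.006; released means over 0.010.
- blue_heel: The fixed blue ear (it gives at most 1 mm) of the blue catch, the other side of the squeeze, 10 mm thick. Origin at its mid-thickness, 180 mm above the bench, 15 mm from blue_grip towards -y.
- coupling: Bystander, leave alone: copper pipe coupling, ring 48 mm across and 40 mm high, lying in the crate. Origin at the centre of its underside.
- elbow: Bystander, leave alone: brass pipe elbow, legs 54 mm, lying in the crate. Origin under the bend.
- wall_flange: Bystander, leave alone: dark steel wall flange, 68 mm across, 32 mm high, in the crate. Origin at the centre of its underside.
- screw_jar: Bystander, leave alone: glass jar with green cap, 64 mm across, 85 mm high, on the bench to the right of the crate. Origin at the centre of its underside.
- tape_roll: Bystander, leave alone: white roll of tape, 100 mm across, 36 mm high, on the bench to the left of the crate. Origin at the centre of its underside.
- paint_can: Bystander, leave alone: paint can, 90 mm across, 110 mm high, on the right of the bench. Origin at the centre of its underside.
- screwdriver: Bystander, leave alone: screwdriver lying on the left of the bench. Origin near its middle, on the bench.

How it is judged:
By the outcome, as a careful person would: the job done as asked, in the order asked, and still so for the second after the job is handed in, while the arm keeps its last pose, push and grip.
It also fails if it takes over 58 s, if anything falls off the work surface, if the arm or the gripper's body presses on something with over 40 N, if the wrist force passes 120 N, or if a joint passes its speed limit or range.

## Working session

There is one attempt and no reset: what is moved stays moved. The work goes in short steps, Python scripts to look and compute and a tool call to move; the robot and the scene stay as the last step left them, time stands still between calls to the robot, and variables do not carry over. Pictures are saved under pics/ and viewed, and the job is handed in when it is done.

Besides the shell and the picture viewer there is one more tool, called as name(argument=value, ...) on one line, values as JSON. step_arm: Moves the arm, as the interface text tells. Its arguments: {"type":"object","properties":{"series":{"type":"string"},"claw":{"type":"number"},"force":{"type":"number"}},"required":["series"]}

```bash
mkdir -p pics; ls; python3 - <<'E'
from bench import sensors, vision, job
import cv2,numpy as np
s=sensors.state()
for k,v in s.items(): print(k,np.round(v,4).tolist())
for n in ["scene","side"]:
    p,d=vision.capture(n); np.save(f"pics/{n}_d0.npy",d); np.save(f"pics/{n}_p0.npy",p)
    cv2.imwrite(f"pics/{n}0.png",p[:,:,::-1])
    c=vision.calibration(n); print(n,{k:np.round(v,4).tolist() for k,v in c.items()})
E
```

```text
pics
t 0.0
joint_positions [-1.3531, 0.4778, 0.0224, 1.5565, -0.0115, 1.1093, -0.0831]
dq [-0.0005, -0.0014, 0.0009, -0.0011, -0.0019, -0.0004, 0.0007]
joint_efforts [0.0, -59.6433, 1.6078, -28.1204, 0.0124, 0.0091, 0.0]
tool_pos [0.2159, 0.6389, 0.2304]
tool_rot [[0.32, 0.9474, -0.0004], [0.9474, -0.32, -0.0017], [-0.0018, 0.0002, -1.0]]
ft_force [1.1231, 0.19, 0.0838]
moment [0.0241, -0.0203, -0.045]
width 0.9983
scene {'fx': 404.0941, 'fy': 404.0941, 'cx': 261.819, 'cy': 190.2796, 'k1': -0.1143, 'eye': [1.2208, 0.2433, 1.0145], 'rotation': [[-0.3201, -0.7557, 0.5713], [0.9473, -0.2475, 0.2032], [-0.0122, 0.6063, 0.7952]]}
side {'fx': 492.8357, 'fy': 492.8357, 'cx': 257.5937, 'cy': 198.7955, 'k1': -0.1282, 'eye': [-0.1024, -0.7427, 0.8565], 'rotation': [[0.724, 0.4027, -0.5601], [-0.6898, 0.4168, -0.5919], [-0.0049, 0.8149, 0.5796]]}
```

View pics/scene0.png

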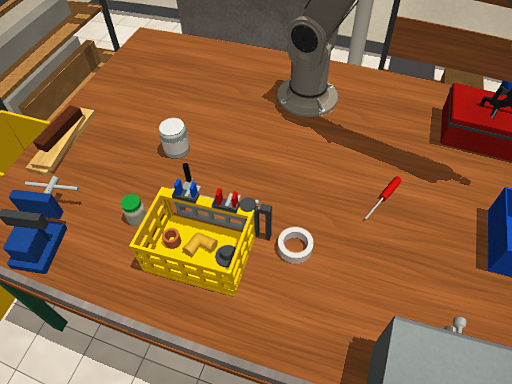

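View pics/side0.png

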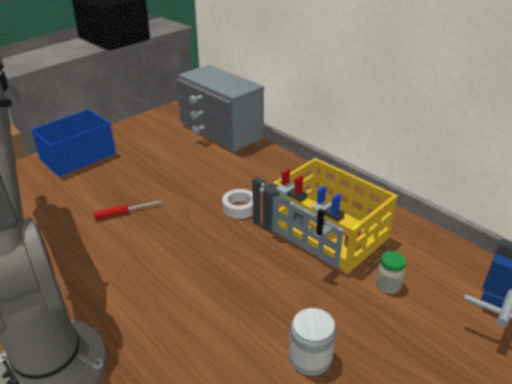

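The scene view shows the crate, with the blue ears at (179,187) and (193,188), the red ears at (219,198) and (234,199), and the black post at about (186,172). In the side view the red ears are at (285,175) and (299,183), the blue at (321,193) and (335,203), and the post at (320,218). Next I'll measure them.

```bash
cat > h.py <<'E'
import numpy as np,cv2
from bench import sensors, vision, job
def ray(c,u,v):
    K=np.array([[c['fx'],0,c['cx']],[0,c['fy'],c['cy']],[0,0,1]])
    p=np.array([[[u,v]]],float)
    x,y=cv2.undistortPoints(p,K,np.array([c['k1'],0,0,0,0.]))[0,0]
    return np.array(c['eye']),np.array(c['rotation'])@np.array([x,-y,-1.])
def plane(c,u,v,z):
    e,d=ray(c,u,v); return e+d*(z-e[2])/d[2]
def deep(c,u,v,D):
    e,d=ray(c,u,v); return e+d*D
def tri(r1,r2):
    e1,d1=r1;e2,d2=r2
    A=np.stack([d1,-d2],1); t=np.linalg.lstsq(A,e2-e1,rcond=None)[0]
    a=e1+d1*t[0];b=e2+d2*t[1]; return (a+b)/2,np.linalg.norm(a-b)
def masks(p):
    h=cv2.cvtColor(p,cv2.COLOR_RGB2HSV); H,S,V=[h[...,i].astype(int) for i in range(3)]
    return dict(red=((H<6)|(H>172))&(S>150)&(V>60),blue=(H>105)&(H<125)&(S>140)&(V>60),black=(V<45),
      yellow=(H>20)&(H<32)&(S>180)&(V>100))
def comps(m,minA=6):
    n,l,st,ce=cv2.connectedComponentsWithStats(m.astype(np.uint8))
    return [(st[i].tolist(),ce[i],l==i) for i in range(1,n) if st[i][4]>=minA]
E
python3 - <<'E'
from h import *
roi={'scene':(110,150,290,300),'side':(230,150,420,280)}
for n in roi:
    p=np.load(f"pics/{n}_p0.npy");d=np.load(f"pics/{n}_d0.npy");c=vision.calibration(n)
    x0,y0,x1,y1=roi[n]
    cr=p[y0:y1,x0:x1]; cv2.imwrite(f"pics/{n}_z.png",cv2.resize(cr,None,fx=4,fy=4,interpolation=cv2.INTER_CUBIC)[:600,:760,::-1])
    for k,m in masks(p).items():
        if k=='yellow':continue
        mm=np.zeros_like(m);mm[y0:y1,x0:x1]=m[y0:y1,x0:x1]
        for st,ce,l in comps(mm):
            v,u=np.nonzero(l); P=np.array([deep(c,a,b,d[b,a]) for a,b in zip(u,v) if d[b,a]>0])
            print(n,k,st,ce.round(1),np.median(P,0).round(3),P.min(0).round(3),P.max(0).round(3))
E
```

```text
scene red [215, 188, 8, 18, 94] [218.7 196.3] [ 0.678 -0.067  0.184] [ 0.524 -0.143 -0.005] [ 0.686 -0.065  0.2  ]
scene red [232, 192, 6, 16, 75] [234.3 199.3] [ 0.677 -0.025  0.188] [ 0.661 -0.033  0.16 ] [ 0.684 -0.022  0.201]
scene blue [174, 179, 9, 17, 99] [177.9 187.1] [ 0.683 -0.181  0.183] [ 0.536 -0.297 -0.005] [ 0.691 -0.179  0.2  ]
scene blue [190, 182, 7, 16, 82] [193.1 189.5] [ 0.681 -0.137  0.189] [ 0.615 -0.182  0.124] [ 0.689 -0.134  0.202]
scene black [183, 163, 8, 19, 91] [186.6 171.9] [ 0.618 -0.189  0.17 ] [ 0.607 -0.201  0.124] [ 0.622 -0.183  0.198]
scene black [172, 191, 14, 9, 24] [177.5 196.7] [ 0.691 -0.188  0.147] [ 0.676 -0.203  0.143] [ 0.692 -0.162  0.153]
scene black [187, 199, 9, 3, 11] [190.9 200.5] [ 0.689 -0.147  0.146] [ 0.687 -0.159  0.144] [ 0.691 -0.136  0.154]
scene black [217, 207, 14, 4, 20] [223.5 208.3] [ 0.685 -0.055  0.148] [ 0.682 -0.072  0.142] [ 0.687 -0.037  0.154]
scene black [230, 210, 6, 3, 7] [232.3 210.7] [ 0.685 -0.03   0.148] [ 0.683 -0.036  0.144] [ 0.686 -0.023  0.151]
scene black [255, 210, 16, 30, 214] [263.5 223.4] [0.656
[... 162 characters left out ...]
 0.035]
scene black [220, 254, 6, 6, 15] [222.2 256.7] [ 0.765 -0.037  0.031] [ 0.759 -0.048  0.019] [ 0.767 -0.03   0.04 ]
side red [282, 169, 8, 16, 89] [285.4 176. ] [ 0.664 -0.034  0.186] [ 0.655 -0.037  0.164] [ 0.678 -0.028  0.204]
side red [295, 176, 8, 18, 111] [298.1 184.9] [ 0.665 -0.077  0.179] [ 0.655 -0.08   0.153] [ 0.681 -0.071  0.201]
side blue [318, 187, 7, 16, 90] [320.9 194.5] [ 0.667 -0.149  0.186] [ 0.658 -0.152  0.161] [ 0.68  -0.143  0.204]
side blue [331, 194, 9, 20, 115] [335.3 203.9] [ 0.668 -0.192  0.179] [ 0.66  -0.196  0.152] [ 0.683 -0.185  0.202]
side black [317, 210, 9, 25, 124] [319.8 221.6] [ 0.605 -0.201  0.165] [ 0.6   -0.205  0.129] [ 0.661 -0.171  0.196]
```

View pics/scene_z.png

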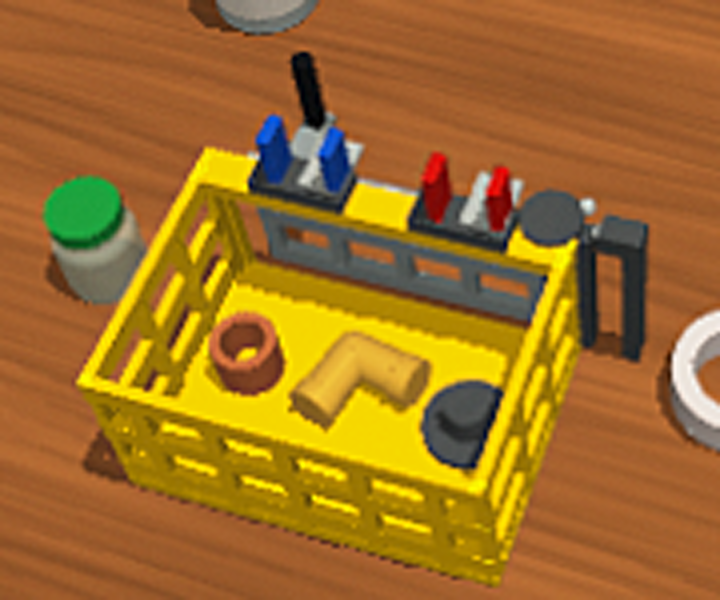

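View pics/side_z.png

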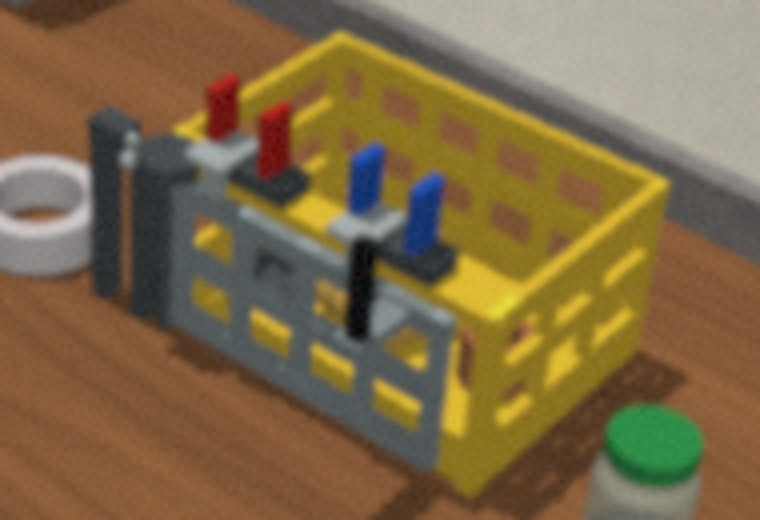

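```bash
python3 - <<'E'
from h import *
c=vision.calibration("wrist"); print({k:np.round(v,3).tolist() for k,v in c.items()})
pts={'red':[], 'blue':[]}
E_={}
for n,roi in {'scene':(110,150,290,300),'side':(230,150,420,280)}.items():
    p=np.load(f"pics/{n}_p0.npy");d=np.load(f"pics/{n}_d0.npy");c=vision.calibration(n)
    x0,y0,x1,y1=roi
    for k in ['red','blue']:
        m=masks(p)[k];mm=np.zeros_like(m);mm[y0:y1,x0:x1]=m[y0:y1,x0:x1]
        cs=comps(mm,40)
        P=[np.array([deep(c,a,b,d[b,a]) for b,a in zip(*np.nonzero(l))]) for _,_,l in cs]
        P.sort(key=lambda q:np.median(q[:,1]))
        for nm,q in zip(['fixed','slide'],P):
            q=q[(q[:,2]>.163)&(q[:,0]>.645)]; E_.setdefault((k,nm),[]).append(q)
for k,v in E_.items():
    q=np.vstack(v); print(k,[np.round(np.median(w,0),4).tolist() for w in v],'top',np.percentile(q[:,2],97).round(4))
    r=cv2.minAreaRect(q[:,:2].astype(np.float32)*1000); print('   rect',np.round(r[0],1),np.round(r[1],1),round(r[2],1),'pct',np.percentile(q[:,:2],[3,97],axis=0).round(4).tolist())
# hinge tower & yellow back corner heights in scene
p=np.load("pics/scene_p0.npy");d=np.load("pics/scene_d0.npy");c=vision.calibration("scene")
for u,v in [(247,204),(243,203),(252,203),(257,202),(264,206),(186,164),(187,166)]: print(u,v,p[v,u],deep(c,u,v,d[v,u]).round(3))
E
```

```text
{'fx': 309.527, 'fy': 309.527, 'cx': 253.732, 'cy': 189.121, 'k1': -0.084, 'eye': [0.151, 0.66, 0.373], 'rotation': [[0.321, -0.913, -0.252], [0.947, 0.309, 0.088], [-0.003, -0.267, 0.964]]}
('red', 'fixed') [[0.6777, -0.0678, 0.1878], [0.664, -0.0772, 0.1827]] top 0.1994
   rect [670.6 -73.3] [32.6 14.6] 6.2 pct [[0.6575, -0.0797], [0.685, -0.0658]]
('red', 'slide') [[0.6761, -0.0249, 0.1906], [0.6643, -0.0345, 0.1865]] top 0.2013
   rect [669.4 -29.6] [29.2 14.3] 2.8 pct [[0.6564, -0.0366], [0.6825, -0.0229]]
('blue', 'fixed') [[0.6825, -0.1809, 0.187], [0.6683, -0.192, 0.184]] top 0.2004
   rect [ 675.5 -186.1] [31.9 16.7] 30.0 pct [[0.6626, -0.1943], [0.6895, -0.179]]
('blue', 'slide') [[0.6809, -0.1369, 0.1895], [0.6671, -0.1487, 0.1859]] top 0.2013
   rect [ 673.6 -142.4] [30.8 16.8] 32.0 pct [[0.661, -0.151], [0.6877, -0.1348]]
247 204 [81 82 80] [ 0.652 -0.001  0.145]
243 203 [81 83 82] [ 0.65  -0.013  0.143]
252 203 [76 79 79] [0.643 0.01  0.144]
257 202 [182 194 188] [0.634 0.02  0.141]
264 206 [76 83 80] [0.644 0.043 0.145]
186 164 [ 7 15 20] [ 0.607 -0.192  0.19 ]
187 166 [ 5 13 19] [ 0.614 -0.186  0.192]
```

step_arm(series="-1.5 1.8 -2 0 0 0; -3.8 4.4 -2 0 0 0; -3.8 4.4 -1.5 0 0 0; -3.8 4.4 -1.5 0 0 0; -3.8 4.4 -1 0 0 0; -3.8 4.4 -1 0 0 0; -3.8 4.4 0 0 0 0; -3.8 4.4 0 0 0 0; -3.8 4.4 0 0 0 0; -3.8 4.4 0 0 0 0; -3.8 4.4 0 0 0 0; -3.8 4.4 0 0 0 0; -3.8 4.4 0 0 0 0; -3.8 4.4 0 0 0 0; -3.8 4.4 0 0 0 0; -2.5 2.9 0 0 0 0; 0 0 0 0 0 -0.123; 0 0 0 0 0 -0.123; 0 0 0 0 0 -0.124; 0 0 0 0 0 0", claw=0, force=30)

```text
t: 2.6
tool_pos: [0.6608, -0.1146, 0.3208]
tool_rot: [[-0.043, 0.999, -0.001], [0.999, 0.043, 0.0], [0.0, -0.001, -1.0]]
ft_force: [-0.6, 0.6, 0.0]
width: 1.004
```

```bash
python3 - <<'E'
from h import *
s=sensors.state(); print(s['t'],np.round(s['tool_pos'],4),np.round(s['tool_rot'],4).tolist(),np.round(s['joint_positions'],2),np.round(s['ft_force'],1))
p,d=vision.capture("wrist");np.save("pics/w1p.npy",p);np.save("pics/w1d.npy",d);cv2.imwrite("pics/w1.png",p[:,:,::-1])
c=vision.calibration("wrist")
for k,m in masks(p).items():
    if k=='yellow':continue
    for st,ce,l in comps(m,40):
        Q=np.array([deep(c,a,b,d[b,a]) for b,a in zip(*np.nonzero(l))])
        print(k,st,ce.round(1),np.median(Q,0).round(4),'pct',np.percentile(Q,[3,97],axis=0).round(4).tolist(), 'plane.2',plane(c,*ce,.19).round(4))
E
```

```text
2.6 [ 0.6608 -0.1146  0.3208] [[-0.0431, 0.9991, -0.0009], [0.9991, 0.0431, 0.0003], [0.0004, -0.0009, -1.0]] [-0.2   0.43  0.41  1.48 -0.17  1.28  1.83] [-0.6  0.6  0. ]
red [295, 179, 11, 29, 260] [300.3 194.4] [ 0.669  -0.0735  0.2   ] pct [[0.6584, -0.0779, 0.1974], [0.6801, -0.0694, 0.2012]] plane.2 [ 0.6717 -0.0719  0.19  ]
red [342, 182, 12, 26, 252] [347.6 195. ] [ 0.6672 -0.0313  0.2008] pct [[0.6568, -0.0351, 0.1984], [0.6786, -0.0269, 0.2021]] plane.2 [ 0.6705 -0.0277  0.19  ]
blue [0, 230, 28, 81, 1095] [  8.6 273. ] [ 0.8855 -0.5298  0.0262] pct [[0.818, -0.5402, 0.0049], [0.9296, -0.5171, 0.0452]] plane.2 [ 0.7721 -0.3735  0.19  ]
black [0, 260, 424, 124, 18116] [156.4 342.7] [ 0.6495 -0.1431  0.4055] pct [[0.6403, -0.1837, 0.3654], [0.6709, -0.0857, 0.4207]] plane.2 [ 0.8482 -0.2152  0.19  ]
black [447, 299, 65, 85, 2786] [490.1 343.4] [ 0.6473 -0.0551  0.4032] pct [[0.6452, -0.0577, 0.3893], [0.6648, -0.0443, 0.4138]] plane.2 [0.8452 0.1703 0.19  ]
```

View pics/w1.png

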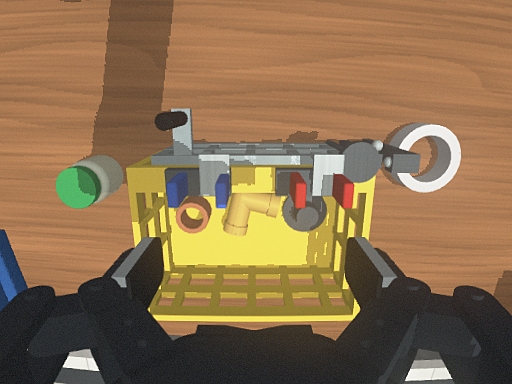

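The wrist view shows the red ear tops at (300,194) and (348,195), the blue ones at (177,190) and (222,191), and the post at (171,120). They agree with the other views to within about 1.5 mm. I'll line up on red and descend.

step_arm(series="2.8 0.5 0 0 0 0; 2.75 0.55 0 0 0 0; 0 0 4 0 0 0; 0 0 4 0 0 0; 0 0 3 0 0 0; 0 0 2 0 0 0; 0 0 1.4 0 0 0; 0 0 1 0 0 0; 0 0 0 0 0 0; 0 0 0 0 0 0")

```text
t: 3.9
tool_pos: [0.6697, -0.0588, 0.1682]
tool_rot: [[-0.044, 0.999, 0.002], [0.999, 0.044, 0.0], [-0.0, 0.002, -1.0]]
ft_force: [-0.3, -0.2, -0.1]
width: 1.002
```

```bash
python3 - <<'E'
from h import *
s=sensors.state(); print(s['t'],np.round(s['tool_pos'],4),np.round(s['ft_force'],1))
o=[]
for n,(x0,y0,x1,y1) in {'scene':(140,120,300,250),'side':(220,110,380,240),'wrist':(150,110,480,384)}.items():
    p,d=vision.capture(n); o.append(cv2.resize(p[y0:y1,x0:x1],(390,290),interpolation=cv2.INTER_CUBIC))
cv2.imwrite("pics/r1.png",np.vstack([np.hstack(o[:2]),np.hstack([o[2],o[2]*0])])[:,:,::-1])
E
```

```text
3.9 [ 0.6697 -0.0588  0.1682] [-0.3 -0.2 -0.1]
```

View pics/r1.png

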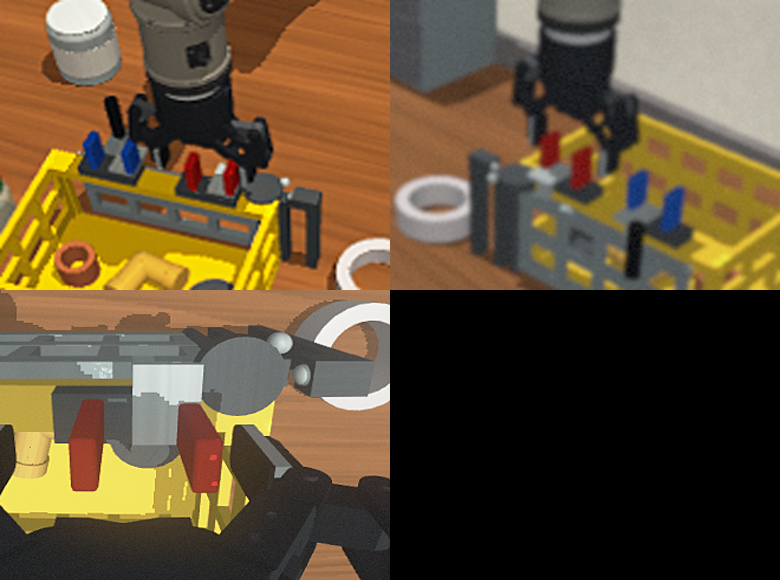

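The fingers straddle both red ears and are clear of the blue ones. In the wrist crop the ears are at (87,445) and (200,450), with the pads outside them. Closing now with a gentle grip.

step_arm(series="0 0 0 0 0 0; 0 0 0 0 0 0; 0 0 0 0 0 0; 0 0 0 0 0 0", claw=100, force=30)

```text
t: 4.55
tool_pos: [0.6695, -0.0578, 0.1676]
tool_rot: [[-0.045, 0.999, 0.001], [0.999, 0.045, 0.001], [0.001, 0.001, -1.0]]
ft_force: [1.1, 4.3, 2.3]
width: 0.607
```

step_arm(series="0 0 0 0 0 0; 0 0 0 0 0 0; 0 0 0 0 0 0; 0 0 0 0 0 0", claw=160)

```text
t: 5.05
tool_pos: [0.6695, -0.0574, 0.1679]
tool_rot: [[-0.044, 0.999, 0.001], [0.999, 0.044, 0.002], [0.002, 0.001, -1.0]]
ft_force: [-0.8, 5.3, 6.2]
width: 0.437
```

```bash
python3 - <<'E'
from h import *
s=sensors.state(); print(s['t'],s['width'],np.round(s['tool_pos'],4),np.round(s['ft_force'],1))
o=[]
for n,(x0,y0,x1,y1) in {'scene':(140,120,300,250),'side':(220,110,380,240),'wrist':(150,110,480,384)}.items():
    p,d=vision.capture(n); o.append(cv2.resize(p[y0:y1,x0:x1],(390,290),interpolation=cv2.INTER_CUBIC))
cv2.imwrite("pics/r2.png",np.vstack([np.hstack(o[:2]),np.hstack([o[2],o[2]*0])])[:,:,::-1])
s=sensors.state(); print(s['t'],s['width'])
E
```

```text
5.05 0.43739734556662074 [ 0.6695 -0.0574  0.1679] [-0.8  5.3  6.2]
5.2 0.43939441258791484
```

View pics/r2.png

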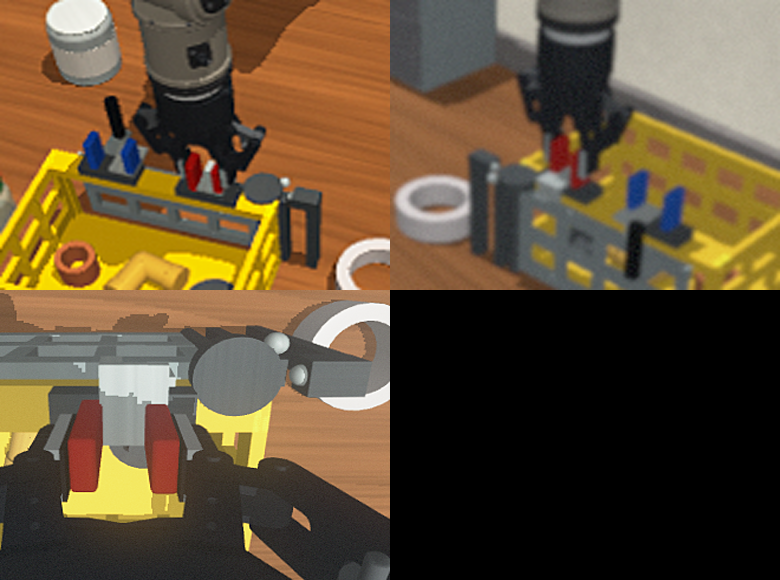

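Both pads press the ears. The gap between them shrank from about 34 mm to about 21 mm, which is roughly home. I'll squeeze a bit harder to be sure, then release and measure.

step_arm(series="0 0 0 0 0 0; 0 0 0 0 0 0; 0 0 0 0 0 0; 0 0 0 0 0 0", claw=200, force=60)

```text
t: 5.7
tool_pos: [0.6696, -0.0576, 0.1683]
tool_rot: [[-0.043, 0.999, 0.001], [0.999, 0.043, 0.003], [0.003, 0.001, -1.0]]
ft_force: [-0.1, 5.0, 7.5]
width: 0.425
```

step_arm(series="0 0 0 0 0 0; 0 0 0 0 0 0; 0 0 0 0 0 0; 0 0 0 0 0 0; 0 0 -1 0 0 0; 0 0 -2 0 0 0; 0 0 -4 0 0 0; 0 0 -4 0 0 0; 0 0 -4 0 0 0; 0 0 0 0 0 0; 0 0 0 0 0 0", claw=0, force=30)

```text
t: 7.08
tool_pos: [0.6689, -0.0587, 0.3179]
tool_rot: [[-0.044, 0.999, 0.001], [0.999, 0.044, 0.0], [0.0, 0.001, -1.0]]
ft_force: [-0.3, -0.5, -0.8]
width: 1.001
```

```bash
python3 - <<'E'
from h import *
s=sensors.state(); print(s['t'],np.round(s['tool_pos'],4),np.round(s['ft_force'],1))
p,d=vision.capture("wrist");cv2.imwrite("pics/w2.png",p[:,:,::-1])
c=vision.calibration("wrist");m_=masks(p)
h=cv2.cvtColor(p,cv2.COLOR_RGB2HSV).astype(int)
m_['blue']=(h[...,0]>105)&(h[...,0]<128)&(h[...,1]>120)
for k in ['red','blue','black']:
    for st,ce,l in comps(m_[k],40):
        Q=np.array([deep(c,a,b,d[b,a]) for b,a in zip(*np.nonzero(l))])
        print(k,st,ce.round(1),np.median(Q,0).round(4),'pct',np.percentile(Q,[3,97],axis=0).round(4).tolist())
E
```

```text
7.075 [ 0.6689 -0.0587  0.3179] [-0.3 -0.5 -0.8]
red [233, 169, 12, 28, 203] [238.2 182.2] [ 0.666  -0.0728  0.1989] pct [[0.6577, -0.0774, 0.1957], [0.679, -0.0688, 0.2004]]
red [267, 172, 11, 26, 247] [272.3 183.7] [ 0.6666 -0.0433  0.2   ] pct [[0.6569, -0.0479, 0.1983], [0.6773, -0.039, 0.2014]]
blue [104, 163, 27, 34, 325] [111.6 179.8] [ 0.6696 -0.187   0.1988] pct [[0.6618, -0.1914, 0.1608], [0.6839, -0.1833, 0.2001]]
blue [151, 164, 14, 33, 230] [156.4 182.5] [ 0.6695 -0.1447  0.2   ] pct [[0.6605, -0.1483, 0.1869], [0.6818, -0.1405, 0.2012]]
blue [0, 286, 6, 21, 72] [  1.7 297.2] [ 0.9516 -0.5092  0.0073] pct [[0.9327, -0.5133, 0.0012], [0.9606, -0.5067, 0.0188]]
black [0, 260, 425, 124, 18548] [161.7 343.3] [ 0.6572 -0.0858  0.4018] pct [[0.648, -0.1275, 0.365], [0.6787, -0.0292, 0.4166]]
black [438, 294, 74, 90, 2950] [489.4 340.6] [0.6545 0.001  0.3987] pct [[0.6528, -0.0016, 0.3835], [0.6683, 0.0121, 0.4096]]
```

View pics/w2.png

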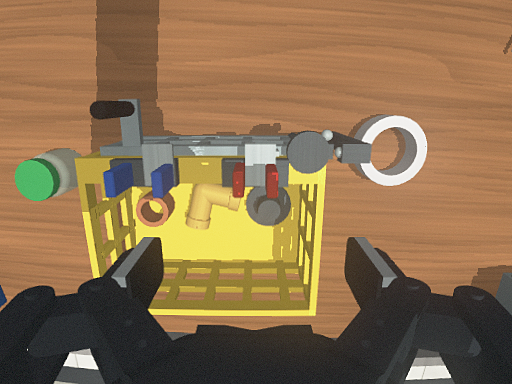

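In the wrist view the red ears are 29.5 mm apart, against 30 mm for home, so red is released. The blue ears are at (112,180) and (156,182), still locked. Moving to blue.

step_arm(series="-5 0 0 0 0 0; -5 0 0 0 0 0; -1.35 0 0 0 0 0; 0 0 4 0 0 0; 0 0 4 0 0 0; 0 0 3 0 0 0; 0 0 2 0 0 0; 0 0 1.2 0 0 0; 0 0 0.8 0 0 0; 0 0 0 0 0 0; 0 0 0 0 0 0")

```text
t: 8.5
tool_pos: [0.6747, -0.1723, 0.1683]
tool_rot: [[-0.044, 0.999, 0.002], [0.999, 0.044, -0.0], [-0.0, 0.002, -1.0]]
ft_force: [0.1, 0.0, 0.8]
width: 1.0
```

```bash
python3 - <<'E'
from h import *
s=sensors.state(); print(s['t'],np.round(s['tool_pos'],4),np.round(s['ft_force'],1))
p,d=vision.capture("wrist");cv2.imwrite("pics/b1.png",p[:,:,::-1])
E
```

```text
8.5 [ 0.6747 -0.1723  0.1683] [0.1 0.  0.8]
```

View pics/b1.png

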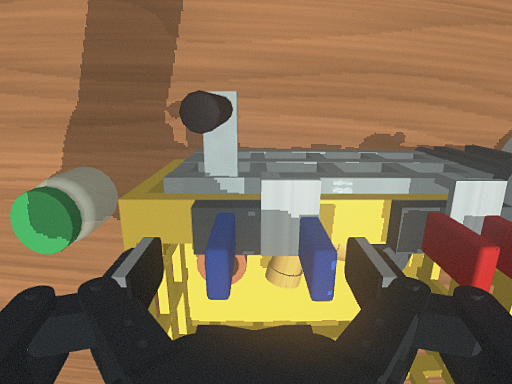

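The pads at (145,270) and (370,265) straddle the blue ears at (221,255) and (317,255). Squeezing in stages.

step_arm(series="0 0 0 0 0 0; 0 0 0 0 0 0; 0 0 0 0 0 0; 0 0 0 0 0 0", claw=100, force=30)

```text
t: 9.05
tool_pos: [0.6746, -0.1712, 0.1676]
tool_rot: [[-0.045, 0.999, 0.001], [0.999, 0.045, 0.001], [0.001, 0.001, -1.0]]
ft_force: [0.4, 4.6, 2.5]
width: 0.608
```

step_arm(series="0 0 0 0 0 0; 0 0 0 0 0 0; 0 0 0 0 0 0; 0 0 0 0 0 0", claw=160)

```text
t: 9.55
tool_pos: [0.6746, -0.1723, 0.168]
tool_rot: [[-0.043, 0.999, 0.001], [0.999, 0.043, 0.0], [0.0, 0.001, -1.0]]
ft_force: [0.2, 3.0, 5.7]
width: 0.438
```

step_arm(series="0 0 0 0 0 0; 0 0 0 0 0 0; 0 0 0 0 0 0; 0 0 0 0 0 0", claw=200, force=60)

```text
t: 10.05
tool_pos: [0.6747, -0.1725, 0.1683]
tool_rot: [[-0.042, 0.999, 0.002], [0.999, 0.042, 0.001], [0.001, 0.002, -1.0]]
ft_force: [0.9, 2.0, 6.5]
width: 0.424
```

step_arm(series="0 0 0 0 0 0; 0 0 0 0 0 0; 0 0 0 0 0 0; 0 0 0 0 0 0; 0 0 -1 0 0 0; 0 0 -2 0 0 0; 0 0 -4 0 0 0; 0 0 -4 0 0 0; 0 0 -4 0 0 0; 0 0 0 0 0 0; 0 0 0 0 0 0", claw=0, force=30)

```text
t: 11.42
tool_pos: [0.674, -0.172, 0.3179]
tool_rot: [[-0.044, 0.999, 0.001], [0.999, 0.044, 0.0], [0.0, 0.001, -1.0]]
ft_force: [0.1, -0.1, -1.0]
width: 1.0
```

```bash
python3 - <<'E'
from h import *
s=sensors.state(); print(s['t'],np.round(s['tool_pos'],4),np.round(s['ft_force'],1))
p,d=vision.capture("wrist");cv2.imwrite("pics/w3.png",p[:,:,::-1])
c=vision.calibration("wrist");m_=masks(p)
h=cv2.cvtColor(p,cv2.COLOR_RGB2HSV).astype(int)
m_['blue']=(h[...,0]>105)&(h[...,0]<128)&(h[...,1]>120)
m_['post']=(h[...,2]<50); m_['post'][170:]=0
for k in ['red','blue','post']:
    for st,ce,l in comps(m_[k],40):
        Q=np.array([deep(c,a,b,d[b,a]) for b,a in zip(*np.nonzero(l))])
        print(k,st,ce.round(1),np.median(Q,0).round(4),'pct',np.percentile(Q,[3,97],axis=0).round(4).tolist())
        if k=='post':
            T=Q[Q[:,2]>.191]; print('top',len(T),T.mean(0).round(4),T.min(0).round(4),T.max(0).round(4))
E
```

```text
11.425 [ 0.674  -0.172   0.3179] [ 0.1 -0.1 -1. ]
red [357, 164, 16, 34, 277] [365.9 183.2] [ 0.668  -0.0738  0.1988] pct [[0.6574, -0.0781, 0.1848], [0.6794, -0.0697, 0.2001]]
red [393, 171, 13, 27, 267] [399.3 184.4] [ 0.6673 -0.0441  0.1998] pct [[0.6565, -0.048, 0.1973], [0.6785, -0.0396, 0.2011]]
blue [0, 225, 59, 87, 2817] [ 21.4 262. ] [ 0.8671 -0.5398  0.0288] pct [[0.7997, -0.5787, 0.005], [0.9079, -0.5172, 0.0872]]
```

View pics/w3.png

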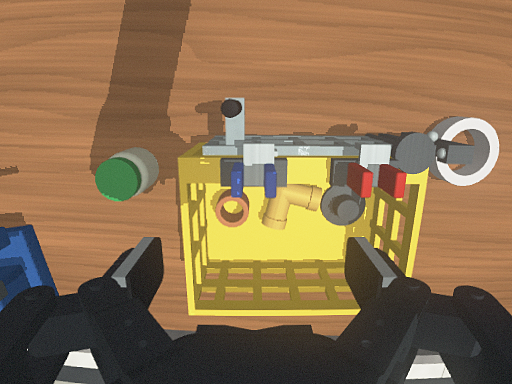

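```bash
python3 - <<'E'
from h import *
c=vision.calibration("wrist")
p,d=vision.capture("wrist");P=p.astype(int)
roi=np.zeros(d.shape,bool);roi[90:210,200:300]=1
mb=roi&(P[...,2]>P[...,0]+30)&(P[...,2]>P[...,1]+25)
mp=roi&(P.max(2)<50);mp[125:]=0
for k,m in [('blue',mb),('post',mp)]:
    for st,ce,l in comps(m,30):
        Q=np.array([deep(c,a,b,d[b,a]) for b,a in zip(*np.nonzero(l))]); T=Q[Q[:,2]>.193]
        print(k,st,ce.round(1),'top',len(T),T.mean(0).round(4),np.percentile(T,[3,97],axis=0).round(4).tolist(), plane(c,*ce,.19).round(4))
y=np.array([-.0438,.9990]);x=np.array([.999,.0438])
# expected post from red heel: need crate->ears offset unknown; print post wrt blue
E
```

```text
blue [230, 163, 13, 35, 368] [236.3 180.6] top 293 [ 0.6732 -0.188   0.2005] [[0.663, -0.1925, 0.1965], [0.6846, -0.1836, 0.2013]] [ 0.6728 -0.1883  0.19  ]
blue [265, 165, 11, 33, 343] [269.9 181.6] top 287 [ 0.6717 -0.1588  0.2025] [[0.6618, -0.1632, 0.1984], [0.6831, -0.1541, 0.2022]] [ 0.6723 -0.1582  0.19  ]
```

The blue ears are 29 mm apart, so blue is home too. Next is the post.

```bash
python3 - <<'E'
from h import *
c=vision.calibration("wrist")
p,d=vision.capture("wrist")
g=p[85:135,205:260].max(2); print(g[::4,::4])
m=np.zeros(d.shape,bool); m[85:135,205:260]=g<70
for st,ce,l in comps(m,20):
    Q=np.array([deep(c,a,b,d[b,a]) for b,a in zip(*np.nonzero(l))]); T=Q[Q[:,2]>.185]
    print(st,ce.round(1),Q.mean(0).round(3),len(T)); 
    if len(T): print(T.mean(0).round(4),T.min(0).round(4),T.max(0).round(4),cv2.minEnclosingCircle(T[:,:2].astype(np.float32)))
# side/scene views for the post, using scene0/side0 known centroid rays
a=ray(vision.calibration('scene'),186.6,171.9);b=ray(vision.calibration('side'),319.8,221.6-1.5)
for n,(u,v) in {'scene':(185,163.8),'side':(320.5,211.5)}.items(): print(n,plane(vision.calibration(n),u,v,.195).round(4))
print(tri(a,b))
E
```

```text
[[159 158 158 154 160 155 164 162 160 158 158 158 156 155]
 [153 155 150 154 159 161 158 158 164 167 169 167 172 173]
 [165 165 168 172 169 173 168 169 171 171 167 163 168 165]
 [171 167 171 164 167 163 166 161 164 161 156 158 161 155]
 [168 169 120 136 128  68  65  65 113 194 167 163 162 151]
 [120 124 126 124  62  67  75  77  68 184 178 176 173 172]
 [127 130 127 123  63  71  72  77  75 133 171 164 165 167]
 [112 122 118 121  83  68  70  76  62 203 182 176 176 173]
 [177 128 122 121 116  70  62  52 201 197 180 181 180 184]
 [170 120 120 122 118 179 189 187 192 196 175 176 174 172]
 [178 127 122 120 122 185 197 190 189 199 169 170 166 162]
 [179 122 123 124 120 179 194 196 190 197 165 167 173 173]
 [169 115 123 123 126 177 195 192 190 191 169 174 171 174]]
[220, 100, 21, 19, 133] [230.2 109.3] [ 0.61  -0.195  0.189] 108
[ 0.6108 -0.1965  0.1944] [ 0.6029 -0.2034  0.1851] [ 0.6176 -0.1885  0.1967] ((0.6101764440536499, -0.19593140482902527), 0.0075529878959059715)
scene [ 0.6113 -0.1926  0.195 ]
side [ 0.6042 -0.2003  0.195 ]
(array([ 0.61283092, -0.19329996,  0.16208698]), np.float64(0.0008971747583002476))
```

The post axis is at about (0.6105, -0.1955), with its top at 0.195 and a radius of about 7.5 mm, and that implies a hinge at (0.647, -0.004), matching the tower I saw at (0.65, 0). Going to the post.

step_arm(series="-1 -3.2 0 0 0 0; -1.07 -3.25 0 0 0 0; 0 0 0 0 0 0; 0 0 5 0 0 0; 0 0 5 0 0 0; 0 0 3 0 0 0; 0 0 2 0 0 0; 0 0 1.5 0 0 0; 0 0 1 0 0 0; 0 0 0 0 0 0; 0 0 0 0 0 0")

```text
t: 12.95
tool_pos: [0.6112, -0.1959, 0.1432]
tool_rot: [[-0.044, 0.999, 0.002], [0.999, 0.044, -0.0], [-0.0, 0.002, -1.0]]
ft_force: [0.3, 0.5, -0.4]
width: 1.0
```

```bash
python3 - <<'E'
from h import *
s=sensors.state(); print(s['t'],np.round(s['tool_pos'],4),np.round(s['ft_force'],1))
p,d=vision.capture("wrist");cv2.imwrite("pics/p1.png",p[:,:,::-1])
E
```

```text
12.95 [ 0.6112 -0.1959  0.1432] [ 0.3  0.5 -0.4]
```

View pics/p1.png

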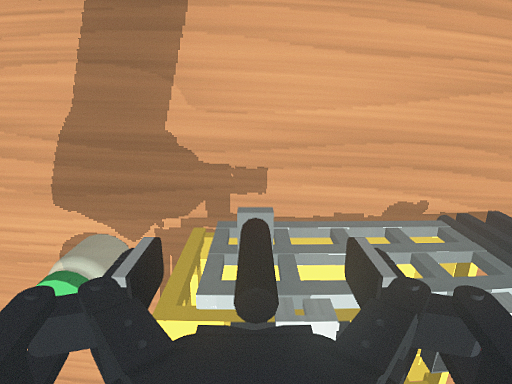

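The post, running from (257,225) to (257,310), stands midway between the pads. Gripping it.

step_arm(series="0 0 0 0 0 0; 0 0 0 0 0 0; 0 0 0 0 0 0; 0 0 0 0 0 0; 0 0 0 0 0 0; 0 0 0 0 0 0; 0 0 0 0 0 0; 0 0 0 0 0 0", claw=255, force=40)

```text
t: 14.0
tool_pos: [0.6108, -0.1953, 0.1424]
tool_rot: [[-0.044, 0.999, 0.0], [0.999, 0.044, 0.0], [0.0, 0.0, -1.0]]
ft_force: [-0.5, 2.7, 3.2]
width: 0.173
```

step_arm(series="0 0 0 0 0 0; 0 0 0 0 0 0; 0 0 0 0 0 0", force=100)

```text
t: 14.38
tool_pos: [0.6108, -0.1954, 0.1425]
tool_rot: [[-0.044, 0.999, 0.0], [0.999, 0.044, 0.0], [0.0, 0.0, -1.0]]
ft_force: [-0.6, 2.7, 5.4]
width: 0.161
```

```bash
python3 - <<'E'
from h import *
s=sensors.state(); tp=s['tool_pos'];R=np.array(s['tool_rot']); print(s['t'],np.round(tp,4),s['width'],np.round(s['ft_force'],1))
post=np.array([.6105,-.1957])
ex=np.array([.9990,.0438]);ey=np.array([-.0438,.9990])
H=post+.045*ex+.19*ey; print('H',H.round(4))
P0=post-H; prev=P0
for i in range(1,33):
    th=-0.0425*i; c,s_=np.cos(th),np.sin(th); q=np.array([[c,-s_],[s_,c]])@P0
    d=q-prev; prev=q
    print(round(-th,3),'tool x,y cm',round(100*d@R[:2,0],2),round(100*d@R[:2,1],2),(H+q).round(3))
E
```

```text
14.375 [ 0.6108 -0.1954  0.1425] 0.16114305937374085 [-0.6  2.7  5.4]
H [ 0.6471 -0.0039]
0.043 tool x,y cm 0.21 -0.8 [ 0.602 -0.194]
0.085 tool x,y cm 0.24 -0.79 [ 0.594 -0.192]
0.128 tool x,y cm 0.28 -0.78 [ 0.586 -0.189]
0.17 tool x,y cm 0.31 -0.77 [ 0.579 -0.187]
0.213 tool x,y cm 0.34 -0.76 [ 0.571 -0.184]
0.255 tool x,y cm 0.37 -0.74 [ 0.563 -0.18 ]
0.298 tool x,y cm 0.4 -0.72 [ 0.556 -0.177]
0.34 tool x,y cm 0.44 -0.71 [ 0.549 -0.173]
0.383 tool x,y cm 0.46 -0.69 [ 0.542 -0.168]
0.425 tool x,y cm 0.49 -0.67 [ 0.535 -0.164]
0.468 tool x,y cm 0.52 -0.65 [ 0.528 -0.159]
0.51 tool x,y cm 0.55 -0.62 [ 0.522 -0.153]
0.552 tool x,y cm 0.57 -0.6 [ 0.515 -0.148]
0.595 tool x,y cm 0.6 -0.57 [ 0.509 -0.142]
0.638 tool x,y cm 0.62 -0.55 [ 0.504 -0.136]
0.68 tool x,y cm 0.65 -0.52 [ 0.498 -0.13 ]
0.723 tool x,y cm 0.67 -0.49 [ 0.493 -0.124]
0.765 tool x,y cm 0.69 -0.46 [ 0.488 -0.117]
0.808 tool x,y cm 0.71 -0.43 [ 0.483 -0.11 ]
0.85 tool x,y cm 0.72 -0.4 [ 0.479 -0.103]
0.893 tool x,y cm 0.74 -0.37 [ 0.475 -0.096]
0.935 tool x,y cm 0.76 -0.34 [ 0.471 -0.088]
0.978 tool x,y cm 0.77 -0.31 [ 0.468 -0.081]
1.02 tool x,y cm 0.78 -0.28 [ 0.465 -0.073]
1.062 tool x,y cm 0.79 -0.24 [ 0.462 -0.065]
1.105 tool x,y cm 0.8 -0.21 [ 0.459 -0.057]
1.148 tool x,y cm 0.81 -0.17 [ 0.457 -0.049]
1.19 tool x,y cm 0.82 -0.14 [ 0.455 -0.041]
1.233 tool x,y cm 0.82 -0.1 [ 0.454 -0.033]
1.275 tool x,y cm 0.83 -0.07 [ 0.453 -0.025]
1.318 tool x,y cm 0.83 -0.03 [ 0.452 -0.017]
1.36 tool x,y cm 0.83 0.0 [ 0.452 -0.008]
```

step_arm(series="0.21 -0.8 0 0 0 0; 0.24 -0.79 0 0 0 0; 0.28 -0.78 0 0 0 0; 0.31 -0.77 0 0 0 0")

```text
t: 14.88
tool_pos: [0.5786, -0.1863, 0.1425]
tool_rot: [[-0.044, 0.999, 0.001], [0.999, 0.044, 0.0], [0.0, 0.001, -1.0]]
ft_force: [2.7, 3.5, 4.6]
width: 0.16
```

```bash
python3 - <<'E'
from h import *
p,d=vision.capture("side");cv2.imwrite("pics/g1.png",cv2.resize(p[110:290,180:420],None,fx=3,fy=3)[:,:,::-1])
s=sensors.state();print(np.round(s['tool_pos'],4),np.round(s['ft_force'],1),s['width'])
E
```

```text
[ 0.5776 -0.1859  0.1425] [1.4 3.8 6. ] 0.15998857851436146
```

View pics/g1.png

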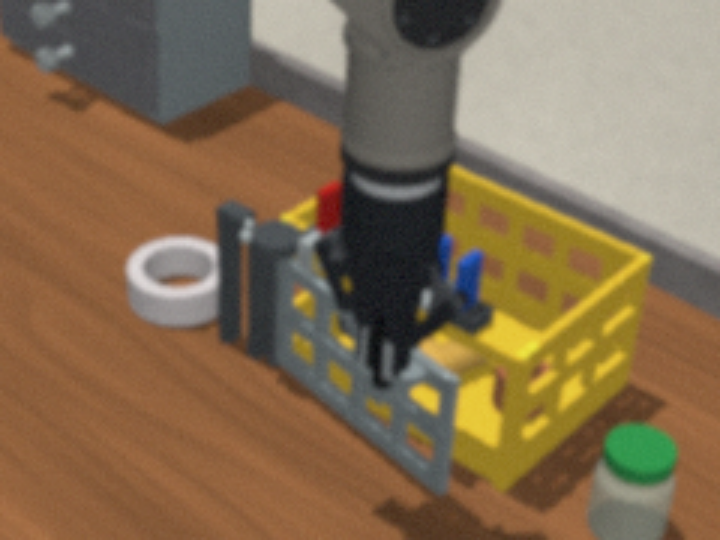

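The gate swings out freely: its free edge at (450,470) has left the crate corner at (500,480), the forces are small and the post is held. Continuing through the detent.

step_arm(series="0.34 -0.76 0 0 0 0; 0.37 -0.74 0 0 0 0; 0.4 -0.72 0 0 0 0; 0.44 -0.71 0 0 0 0; 0.46 -0.69 0 0 0 0; 0.49 -0.67 0 0 0 0; 0.52 -0.65 0 0 0 0; 0.55 -0.62 0 0 0 0")

```text
t: 15.92
tool_pos: [0.522, -0.1535, 0.1425]
tool_rot: [[-0.044, 0.999, 0.002], [0.999, 0.044, -0.001], [-0.001, 0.002, -1.0]]
ft_force: [7.2, 2.2, 1.4]
width: 0.162
```

step_arm(series="0.57 -0.6 0 0 0 0; 0.6 -0.57 0 0 0 0; 0.62 -0.55 0 0 0 0; 0.65 -0.52 0 0 0 0; 0.67 -0.49 0 0 0 0; 0.69 -0.46 0 0 0 0; 0.71 -0.43 0 0 0 0; 0.72 -0.4 0 0 0 0")

```text
t: 16.92
tool_pos: [0.4793, -0.1034, 0.1424]
tool_rot: [[-0.044, 0.999, 0.002], [0.999, 0.044, -0.001], [-0.001, 0.002, -1.0]]
ft_force: [5.0, 1.9, 2.7]
width: 0.161
```

```bash
python3 - <<'E'
from h import *
p,d=vision.capture("side");cv2.imwrite("pics/g2.png",cv2.resize(p[110:290,150:390],None,fx=3,fy=3)[:,:,::-1])
s=sensors.state();print(np.round(s['tool_pos'],4),np.round(s['ft_force'],1),s['width'],np.round(s['joint_positions'],2))
E
```

```text
[ 0.4787 -0.1023  0.1424] [ 1.5  2.  10.2] 0.1655395457880169 [-0.24  0.3   0.39  2.1  -0.16  0.77  1.86]
```

View pics/g2.png

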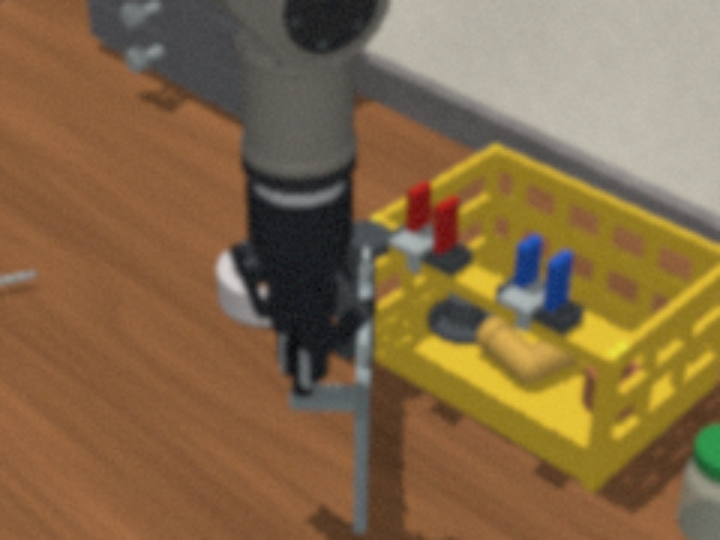

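The gate is held about 49° open and past the detent, with the post between the fingers at (305,380). Carrying on to about 1.36 rad.

step_arm(series="0.74 -0.37 0 0 0 0; 0.76 -0.34 0 0 0 0; 0.77 -0.31 0 0 0 0; 0.78 -0.28 0 0 0 0; 0.79 -0.24 0 0 0 0; 0.8 -0.21 0 0 0 0; 0.81 -0.17 0 0 0 0; 0.82 -0.14 0 0 0 0")

```text
t: 17.98
tool_pos: [0.4557, -0.0415, 0.1424]
tool_rot: [[-0.043, 0.999, 0.0], [0.999, 0.043, -0.001], [-0.001, 0.0, -1.0]]
ft_force: [3.7, -2.4, 5.3]
width: 0.162
```

step_arm(series="0.82 -0.1 0 0 0 0; 0.83 -0.07 0 0 0 0; 0.83 -0.03 0 0 0 0; 0.83 0 0 0 0 0; 0 0 0 0 0 0; 0 0 0 0 0 0; 0 0 0 0 0 0")

```text
t: 18.85
tool_pos: [0.452, -0.009, 0.1424]
tool_rot: [[-0.043, 0.999, -0.0], [0.999, 0.043, -0.001], [-0.001, -0.0, -1.0]]
ft_force: [3.1, -2.7, 7.4]
width: 0.162
```

```bash
python3 - <<'E'
from h import *
H=np.array([.6471,-.0039]);P0=np.array([.6105,-.1957])-H
s=sensors.state();tp=s['tool_pos'];q=np.array(tp[:2])-H
th=-(np.arctan2(q[1],q[0])-np.arctan2(P0[1],P0[0]));th=(th+np.pi)%(2*np.pi)-np.pi
print(s['t'],np.round(tp,4),np.round(s['ft_force'],1),s['width'],np.round(s['joint_positions'],2),'theta',th,'r',np.linalg.norm(q))
o=[]
for n,(x0,y0,x1,y1) in {'scene':(110,120,310,300),'side':(150,110,430,290)}.items():
    p,d=vision.capture(n); o.append(cv2.resize(p[y0:y1,x0:x1],(399,400),interpolation=cv2.INTER_CUBIC))
cv2.imwrite("pics/g3.png",np.hstack(o)[:,:,::-1])
E
```

```text
18.85 [ 0.452  -0.009   0.1424] [ 3.1 -2.7  7.4] 0.16173512324542846 [-0.42  0.24  0.35  2.18 -0.12  0.75  1.62] theta 1.3561840620285714 r 0.19514097481203338
```

View pics/g3.png

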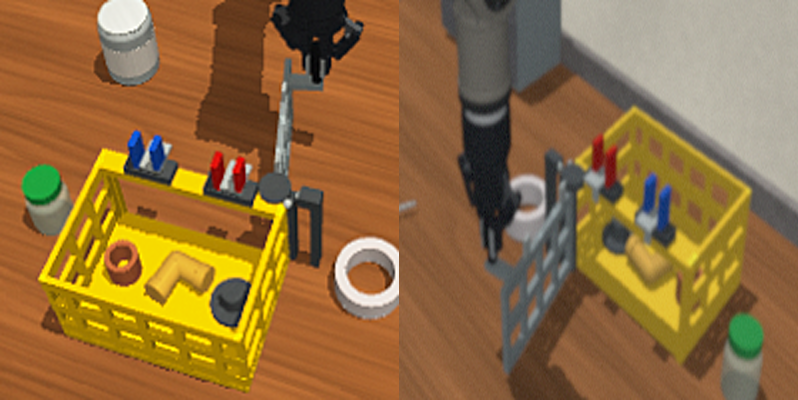

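The gate stands roughly square to the crate front, at (285,120) in the scene crop, with the post still in the fingers. The pose gives 1.356 rad, both ear pairs are still squeezed, and the fittings, jar, tape and can are where they were. Handing in.

```bash
python3 -c "
from bench import job
print(job.finish_job())"
```

```text
the job is handed in; nothing more can be done
None
```

I released the red catch, then the blue, and swung the gate open by its post. I handed the job in at about 19 s with the gate wide open and the post still held at 100 N.

- **Catches:** after each squeeze the ears measured about 29–29.5 mm apart, centre to centre. Home is 30 mm and locked is 44 mm, so both are fully home.
- **Gate:** the final pose puts the gate at about 1.36 rad (78°), with the post 195 mm from the hinge as it should be. The last pictures from both cameras agree.
- **Forces:** the force readings on the wrist stayed around 10 N or less throughout.
- **Bystanders:** in the last pictures the fittings, jar, tape and can had not moved. The screwdriver was outside those crops; the arm did not go near it.
- **Small disagreements:** the gripper opening read about 2–3 mm narrower than the true size on both the ears and the post, so I relied on the pictures instead. The catch and post positions from the different views differed by 1–3 mm.

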